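# Hold a tube slanted over the light plate for inspection

### The arm

A 6-joint arm with a two-finger parallel gripper is mounted at the origin on a cart in front of the work surface, level with it; the furniture and walls round the work are solid. World frame = base frame: x ahead of the robot, y to its left, z up, the work surface at z = 0. Lengths are in m, angles in rad, forces in N, time in s.
With the tool pointing down it reaches from about 0.3 to 0.875 m from the base axis. Payload 6.4 kg.
Tool frame: the origin (TCP) lies at the very end of the fingers, on their centre line; the grasp point (between the pads) lies 19 mm behind it; z points along the fingers, y is the line along which they close (so a half turn about z gives the same grasp; the last joint's range is limited). The gripper opens to 85 mm and grips with 20 to 120 N. Pads are 22 mm wide; open, the fingers measure 114 mm over their backs; the gripper's body (76 mm by 85 mm) begins 54 mm behind the grasp point. The pads swing forward as they close: fully open they stand 13 mm farther back than shut.
Start: joints at [-1.445, 0.181, 1.607, -0, 1.354, -0.206], TCP at [0.187, -0.544, 0.231] pointing down, gripper open.
Joint ranges: [-2.99, 2.99], [-0.89, 2.07], [0.3, 2.58], [-1.14, 4.28], [0, 2.63], [-3.12, 3.12]. Speed limits (rad/s): [2.57, 2.57, 3.01, 3.14, 3.14, 3.14].

### API

Orientations are given as a unit quaternion [w, x, y, z].
In Python, from bench import ctrl, camera, calibration, order, outline_of gives the robot as it stands.
- The arm moves only by the tool move_arm, never from a script. Its argument "series" is a list that holds one entry, the list of rows, each a list of 5 numbers: the opening, from 0 (shut) to 1 (fully open), then the shift along the tool's x, y, z in mm, then the turn about the tool's z in rad. A call has exactly 10 rows; each row is the pose to reach, as a shift and turn from the pose commanded when the call began, along the tool's axes at that moment; what a row does not reach only later rows make up. A row lasts 1/12 s, in which the tool goes at most 41.7 mm and 7.16 degrees, less where a joint would pass 70% of its speed; a pose out of reach is approached as far as the arm can. A call with a gripper value outside its range is refused whole. The fingers move at their own pace and stop on an object; the grip force is fixed at half the most. Time passes only in rows, so rows that repeat a pose let the fingers close, or fill a call up. It gives the time, the measured TCP pose, the force, the opening and the grip force at its end, in the units of the state.
- ctrl.get_obs(): the state, without advancing time (a new reading comes with each control period).
- camera(name): name is "scene" or "top" or "wrist"; returns (picture, depth): 480x640x3 uint8, blue, green, red; 480x640 float32, m along the optical axis (not along the pixel's ray), 0 where there is no reading.
- calibration(name): a dict with "intrinsics" (3x3 intrinsics, pixels), "rvec" (rotation vector, rad) and "tvec" (3), from world to camera coordinates, as OpenCV has them. Camera axes: x right, y down, z forward; pixel columns grow to the right and rows downward; lengths in m; the calibration is good to about 2 mm. A picture is of the moment at which its call begins: read the wrist's pose just before it. calibration takes no time and is no camera call; for the wrist camera it gives the pose at the moment of the call.
- order.hand_in(): hands the job in; it is judged then, once.
Trained networks look in the newest picture that a camera, given by its name, has taken for a name from the list of things; names that differ only in an ending like _2 or _b are one class to them, and where a whole thing is asked for, a point or a joint stands for the part that bears it (a point fixed in the world has none). Each returns a list of dicts, best first, with "conf" (0 to 1); they miss things now and then, are a little off and sometimes report something else, mostly with a low value. They report only what shows in the picture. A call takes as long as a camera call. They do not tell look-alikes from the thing itself.
- outline_of(target, camera): "region" (480x640 bool, what is visible of it) and "bbox" ([centre column, centre row, width, height] in pixels, round what is visible of it).
The state is a dict: "time_s": time; "q": joint angles; "dq": joint speeds; "joint_efforts": joint torques, N m; "eef_pos": TCP position; "eef_rot": TCP orientation; "wrist_force": force on the tool from outside, world axes, zero at the start; "torque": the same for the moment, N m; "opening": opening from 0.0 (shut) to 1.0 (fully open); "grasp_force": force on a finger pad.
Only numpy, scipy, OpenCV 4.12 (cv2) and the standard library are available. Lean on these libraries where they do the work, as an engineer would, in place of code of your own. Each camera call takes 0.05 s, during which the arm holds its last target. There are 200 camera calls.

### The job

Get ready to inspect the orange-capped tube for cracks: first slide the dimmer fader of the light plate along its track until its white line is in line with the green pointer. Then draw the orange-capped tube up out of the rack and hold it, cap end up and leaning about 45 degrees, with its middle over the middle of the lit panel and its lower end about a hand's breadth (10 cm) above it. Finish holding it still there in the gripper; do not put it down, and leave the blue-capped tubes, the dishes and the beaker where they are.

Things in the scene. Friction and masses are not known exactly. Their poses are not given: they have to be found in the camera images.
- fader (a joint): position of the dimmer fader along its straight track in m: 0 at the right-hand end seen from the robot (the light plate's -y end), 0.12 at the other; grows towards the light plate's own +y. It stays where it is left; dry friction about 1.5 N.
- fader_grip (a point): centre of the fader's black grip, a block 26 (x) x 14 (y) x 22 (z) mm with a white line across its middle; its underside is 4 mm and its top 26 mm above the light plate's top. The rotation is that of the light plate; the grip slides along its y.
- pointer: green pointer clip on the front edge of the light plate, 10 mm wide (y) and 3 mm high above the plate's top. The origin lies at its pointed end, on the plate's top, 15 mm in front (-x) of the line of the fader's centre; the axes are those of the light plate. The fader is in line when the fader grip's y in this frame is 0. It starts 35 to 110 mm in +y from the fader's line.
- light_plate: white light plate, 180 (x) x 200 (y) x 30 (z) mm, fixed; origin at the centre of its underside on the worktop. The fader's track runs along its y on the front strip, 62 mm in front (-x) of the origin, from y = -60 to +60 mm; the pale lit panel lies behind it.
- panel_center (a point): centre of the pale lit panel (112 (x) x 170 (y) mm), on the top face of the light plate, 31 mm above the worktop.
- rack: grey tube rack, fixed, 66 (x) x 184 (y) x 60 (z) mm, origin at the centre of its underside on the worktop; three places in a row along its y at -60, 0, +60 mm. Each place guides the tube with 32 mm holes in two levels (top one 54 to 60 mm high); tubes stand on the floor, 6 mm above the worktop.
- tube_orange_center (a point): centre (half-way up, on the axis) of the loose tube with the orange cap, the one to be inspected: 116 mm long, 29 mm in diameter, round conical lower end; cap 34 mm in diameter, from 38 to 58 mm above this point; about 50 g. Its z runs along the tube towards the cap. It may stand in any of the three places, and can be gripped by the cap.
- tube_orange: the orange-capped tube; origin at its lower end on its axis, 58 mm below its centre point, z along the tube towards the cap.
- tube_blue1_center (a point): centre of a tube of the same form with a blue cap, to stay in its place.
- tube_blue2_center (a point): centre of the other blue-capped tube, to stay in its place.
- beaker: small glass beaker, 60 mm in diameter, 62 mm high, origin at the centre of its underside; stays.
- dish0: petri dish, 63 mm in diameter, 16 mm high, the lower one of a stack of two; stays.
- dish1: petri dish of the same size, on top of the stack; stays.
- dish3: petri dish of the same size, standing alone; stays.
There are look-alikes about, which are no part of the job. Leave any black or turquoise look-alike of the tube_orange alone.

How it is judged:
On the way, in this order (a step that is already met when the one before it is completed fails the run):
1. the fader's line stands in line with the green pointer (within 5 mm) (y of fader_grip in the frame of pointer between -0.005 and 0.005 m), for 0.2 s.
2. the orange-capped tube has been drawn up clear of the rack in the fingers (z of tube_orange in the frame of rack above 0.065 m and contact force between the fingers and tube_orange above 0.5 N), for 0.2 s.
At the end, for the whole second after the job is handed in: The tube is held still in the fingers, touching neither rack nor light plate, cap end up, leaning 34 to 56 degrees from upright, its centre within 40 mm (horizontally) of the panel's centre and its lower end 50 to 150 mm above the light plate's top; the fader is still within 6 mm of the pointer (y of fader_grip in the frame of pointer between -0.006 and 0.006 m and horizontal distance between tube_orange_center and panel_center below 0.04 m and angle between tube_orange_center's own z axis and vertical between 0.6 and 0.97 rad and z of tube_orange in the frame of light_plate between 0.08 and 0.18 m and contact force between the fingers and tube_orange above 0.5 N and contact force between tube_orange and light_plate below 0.1 N and contact force between tube_orange and rack below 0.1 N and linear speed of tube_orange below 0.03 m/s and angular speed of tube_orange below 0.3 rad/s); the arm keeps its last pose, push and grip.
It fails at once if a blue-capped tube is pulled up or thrown over (moved more than 25 mm) (distance of any of tube_blue1_center, tube_blue2_center from where it was at the start of the episode above 0.025 m).
It fails at once if a dish or the beaker is shoved more than 30 mm (distance of any of beaker, dish0, dish1, dish3 from where it was at the start of the episode above 0.03 m).
It also fails if it takes over 58 s, if anything falls off the work surface, if the arm or the gripper's body presses on something with over 40 N, if the wrist force passes 120 N, or if a joint passes its speed limit or range.

## Working session

There is one attempt and no reset: what is moved stays moved. The work goes in short steps, Python scripts to look and compute and a tool call to move; the robot and the scene stay as the last step left them, time stands still between calls to the robot, and variables do not carry over. Pictures are saved under pics/ and viewed, at most 10 in all, crops included, and the job is handed in when it is done.

Besides the shell and the picture viewer there is one more tool, called after "Request:" in YAML: its name, and indented under it one key for each argument. move_arm: Moves the arm, as the interface text tells. Its arguments: {"type":"object","properties":{"series":{"type":"array","items":{"type":"array","items":{"type":"array","items":{"type":"number"}}}}},"required":["series"]}

```bash
mkdir -p pics; ls
cat > h.py <<'E'
import numpy as np, cv2
from bench import ctrl, camera, calibration, order, outline_of
def world(cal, depth, mask):
    K=np.array(cal["intrinsics"]);R=cv2.Rodrigues(np.array(cal["rvec"],float))[0];t=np.array(cal["tvec"],float).ravel()
    v,u=np.nonzero(mask&(depth>0)); z=depth[v,u]
    P=np.c_[(u-K[0,2])/K[0,0]*z,(v-K[1,2])/K[1,1]*z,z]
    return (P-t)@R, u, v
E
python3 - <<'E'
from h import *
for c in("scene","top"):
    im,d=camera(c); cv2.imwrite(f"pics/{c}0.png",im); np.save(f"pics/{c}0.npy",d)
    for n in("light_plate","rack","pointer","fader_grip","tube_orange","tube_blue1_center"):
        for o in outline_of(n,c)[:5]:
            P,u,v=world(calibration(c),d,o["region"])
            if len(P): print(c,n,round(o["conf"],2),np.round(o["bbox"]),"med",np.round(np.median(P,0),3),"top",np.round(np.percentile(P[:,2],97),3))
print(ctrl.get_obs()["eef_pos"],ctrl.get_obs()["eef_rot"],ctrl.get_obs()["time_s"])
E
```

```text
pics
scene light_plate 0.67 [343. 248. 102.  57.] med [0.489 0.014 0.029] top 0.033
scene rack 0.57 [257. 297.  83.  64.] med [0.456 0.272 0.037] top 0.06
scene rack 0.49 [407. 218.  22.  17.] med [ 0.514 -0.275  0.013] top 0.017
scene pointer 0.43 [233. 286.  15.  54.] med [0.472 0.348 0.098] top 0.122
scene fader_grip 0.47 [369. 243.  10.  10.] med [ 0.443 -0.027  0.049] top 0.056
scene tube_orange 0.9 [195. 301.  25.  54.] med [0.497 0.429 0.072] top 0.115
scene tube_orange 0.83 [252. 314.  20.  52.] med [0.378 0.375 0.078] top 0.116
scene tube_orange 0.8 [233. 286.  15.  49.] med [0.473 0.349 0.095] top 0.121
scene tube_orange 0.61 [216. 322.  17.  54.] med [0.406 0.435 0.077] top 0.115
scene tube_orange 0.6 [209. 272.  18.  43.] med [0.557 0.36  0.077] top 0.115
scene tube_blue1_center 0.9 [260. 275.  17.  45.] med [0.468 0.289 0.098] top 0.121
top light_plate 0.56 [366. 247.  94.  87.] med [ 0.509 -0.005  0.031] top 0.036
top rack 0.93 [238. 259.  88.  34.] med [0.478 0.274 0.06 ] top 0.065
top fader_grip 0.57 [486. 240.  30.  24.] med [ 0.521 -0.279  0.016] top 0.02
top fader_grip 0.51 [376. 273.  10.  11.] med [ 0.45  -0.03   0.055] top 0.061
top tube_orange 0.85 [168. 246.  29.  12.] med [0.51  0.419 0.114] top 0.12
top tube_orange 0.68 [486. 241.  35.  26.] med [ 0.521 -0.279  0.016] top 0.02
top tube_orange 0.64 [202. 216.  21.  15.] med [0.571 0.35  0.114] top 0.12
top tube_orange 0.59 [193. 300.  24.  19.] med [0.393 0.364 0.114] top 0.12
top tube_orange 0.54 [164. 288.  27.  17.] med [0.42  0.425 0.113] top 0.119
top tube_blue1_center 0.75 [233. 258.  22.  16.] med [0.48  0.28  0.121] top 0.126
[ 0.18732565 -0.5436765   0.23131938] [3.14429832e-05 9.86268973e-01 1.65146940e-01 1.31586673e-05] 0.7
```

Run:
```python
import cv2,numpy as np
s=cv2.imread("pics/scene0.png");t=cv2.imread("pics/top0.png")
a=cv2.resize(t[180:340,130:530],(800,320),interpolation=cv2.INTER_CUBIC)
b=cv2.resize(s[190:350,170:470],(525,280),interpolation=cv2.INTER_CUBIC)
c=cv2.resize(s,(275,206)); o=np.zeros((600,800,3),np.uint8);o[:320]=a;o[320:,:525]=b;o[320:526,525:]=c
cv2.imwrite("pics/v1.png",o)
```

```text
(no output)
```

View pics/v1.png

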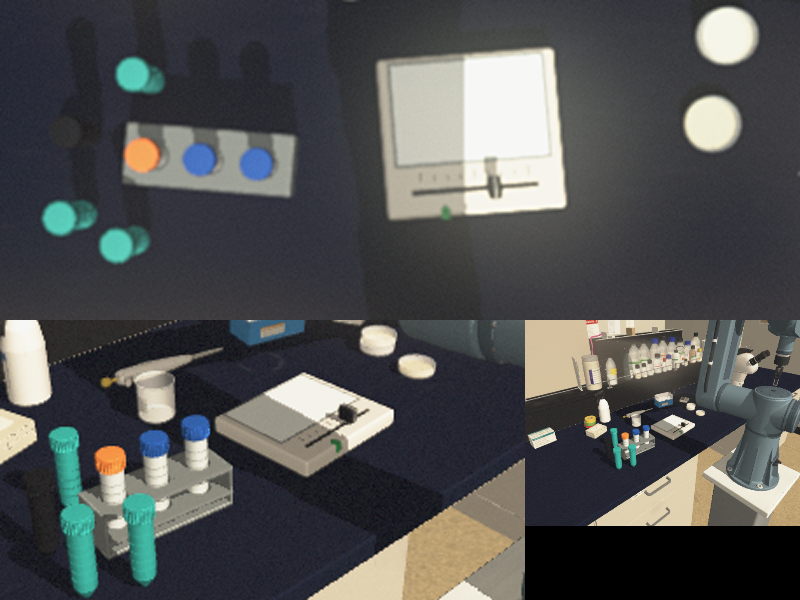

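The top view has one orange cap at (201,258), at the +y end of the rack. The blue caps are at (230,259) and (258,262), the turquoise look-alikes at (197,217), (160,289) and (190,302), and the black one at (164,245). The fader is at (377,272) and the green pointer at (352,286). Next I measure these precisely.

```bash
cat > meas.py <<'E'
from h import *
def rep(c,im,d):
    cal=calibration(c); hsv=cv2.cvtColor(im,cv2.COLOR_BGR2HSV); H,S,V=cv2.split(hsv)
    P,u,v=world(cal,d,d>0); W=np.full(d.shape+(3,),np.nan); W[v,u]=P
    x,y,z=W[...,0],W[...,1],W[...,2]
    def st(n,m):
        Q=W[m]
        if len(Q): print(c,n,len(Q),"mean",np.round(np.median(Q,0),4),"lo",np.round(np.percentile(Q,3,0),3),"hi",np.round(np.percentile(Q,97,0),3))
        return Q
    plate=(abs(z-.03)<.006)&(abs(x-.5)<.16)&(abs(y)<.16)
    Q=W[plate]
    if len(Q)>50: print(c,"plate rect",cv2.minAreaRect(Q[:,:2].astype(np.float32)*1000), np.round(np.median(z[plate]),4))
    st("pointer",(H>40)&(H<85)&(S>100)&(V>30)&(abs(x-.42)<.05)&(abs(y)<.15)&(z>.02)&(z<.045))
    st("fader",(z>.047)&(z<.066)&(abs(x-.45)<.05)&(abs(y)<.12))
    st("orange",(H<18)&(S>140)&(V>120)&(z>.108)&(z<.13)&(abs(x-.48)<.08)&(y>.2))
    b=st("blue",(H>100)&(H<125)&(S>140)&(z>.108)&(z<.13)&(y>.15))
    if len(b)>20:
        m=b[:,1].mean(); [print("  blue",np.round(np.median(b[s],0),4),np.round(b[s].min(0),3),np.round(b[s].max(0),3)) for s in(b[:,1]<m,b[:,1]>=m)]
    r=(abs(z-.06)<.006)&(abs(x-.48)<.09)&(abs(y-.28)<.14); Q=W[r&(S<60)]
    if len(Q)>50: print(c,"rack rect",cv2.minAreaRect(Q[:,:2].astype(np.float32)*1000))
    turq=st("turq",(H>78)&(H<95)&(S>120)&(z>.105)&(y>.2))
E
python3 - <<'E'
from meas import *
for c in("top","scene"): rep(c,cv2.imread(f"pics/{c}0.png"),np.load(f"pics/{c}0.npy"))
E
```

```text
top plate rect ((508.9710388183594, -5.911323547363281), (182.4227752685547, 199.88230895996094), 4.315474510192871) 0.0307
top fader 76 mean [ 0.4496 -0.0306  0.0556] lo [ 0.439 -0.036  0.049] hi [ 0.463 -0.024  0.061]
top orange 209 mean [0.4844 0.3423 0.1224] lo [0.47  0.328 0.116] hi [0.499 0.357 0.127]
top blue 356 mean [0.4781 0.2673 0.1224] lo [0.464 0.211 0.118] hi [0.493 0.296 0.127]
  blue [0.476  0.2232 0.1225] [0.461 0.208 0.115] [0.491 0.238 0.128]
  blue [0.4802 0.283  0.1222] [0.466 0.267 0.118] [0.495 0.299 0.13 ]
top rack rect ((482.57598876953125, 306.3536376953125), (230.70361328125, 66.06964111328125), 85.39323425292969)
top turq 659 mean [0.4196 0.3705 0.1157] lo [0.378 0.341 0.109] hi [0.582 0.442 0.12 ]
scene plate rect ((541.4699096679688, 6.249382019042969), (257.73773193359375, 220.3602752685547), 6.3952178955078125) 0.029
scene pointer 18 mean [0.4142 0.0234 0.0296] lo [0.409 0.018 0.022] hi [0.422 0.029 0.032]
scene fader 50 mean [ 0.444  -0.0292  0.053 ] lo [ 0.434 -0.039  0.048] hi [ 0.458 -0.023  0.056]
scene orange 203 mean [0.4759 0.3462 0.1192] lo [0.465 0.329 0.109] hi [0.495 0.359 0.122]
scene blue 355 mean [0.4694 0.2686 0.1194] lo [0.456 0.211 0.109] hi [0.489 0.299 0.122]
  blue [0.4664 0.2263 0.1195] [0.455 0.206 0.108] [0.49  0.242 0.123]
  blue [0.4715 0.2867 0.1193] [0.459 0.264 0.108] [0.494 0.3   0.122]
scene rack rect ((472.21185302734375, 300.14508056640625), (114.63481140136719, 224.77793884277344), 11.873276710510254)
scene turq 593 mean [0.4086 0.3771 0.1137] lo [0.372 0.344 0.106] hi [0.576 0.445 0.116]
```

```bash
cat >> h.py <<'E'
from scipy.spatial.transform import Rotation as Ro
def delta(target, yaw=None, ):
    o=ctrl.get_obs(); q=np.array(o["eef_rot"]); R=Ro.from_quat(q[[1,2,3,0]]).as_matrix(); p=np.array(o["eef_pos"])
    y0=np.arctan2(R[1,0],R[0,0]); print("t",o["time_s"],"pos",np.round(p,4),"yaw",np.round(np.degrees(y0),2),"op",np.round(o["opening"],3),"gf",np.round(o["grasp_force"],1),"F",np.round(o["wrist_force"],1))
    print(" tool shift mm",np.round(R.T@(np.array(target)-p)*1000,1), "turn", None if yaw is None else np.round(y0-np.radians(yaw),3))
E
python3 - <<'E'
from meas import *
delta([.43,-.01,.22],4.3)
im=cv2.imread("pics/scene0.png");d=np.load("pics/scene0.npy")
print(im.shape)
for o in outline_of("beaker","scene")[:2]:
    P,u,v=world(calibration("scene"),d,o["region"]);print(o["conf"],o["bbox"],np.percentile(P,[5,50,95],axis=0).round(3))
E
```

```text
t 0.7 pos [ 0.1873 -0.5437  0.2313] yaw 19.01 op 1.0 gf 0.0 F [-0.2  0.5  0.5]
 tool shift mm [ 403.3 -425.5   11.3] turn 0.257
(480, 640, 3)
0.85 [257.4, 235.6, 25.8, 34.0] [[0.661 0.104 0.006]
 [0.676 0.137 0.04 ]
 [0.717 0.158 0.06 ]]
0.69 [341.9, 246.6, 98.5, 57.8] [[ 0.416 -0.09   0.011]
 [ 0.488  0.014  0.029]
 [ 0.579  0.093  0.032]]
```

Request:
move_arm:
  series:
    - [[1,27,-28,0,0.03],[1,54,-57,0,0.06],[1,81,-85,0,0.09],[1,108,-113,0,0.12],[1,135,-142,0,0.15],[1,162,-170,0,0.18],[1,189,-198,0,0.21],[1,216,-227,0,0.24],[1,243,-255,0,0.257],[1,270,-283,0,0.257]]

```text
time_s: 1.58
eef_pos: [0.3508, -0.1865, 0.2316]
eef_rot: [0.0, 0.999, 0.037, 0.0]
wrist_force: [1.2, -0.7, 0.3]
opening: 1.002
grasp_force: 0.0
```

Run:
```python
from h import *
delta([.41,0,.22],4.3)
```

```text
t 1.5833 pos [ 0.3508 -0.1865  0.2316] yaw 4.2 op 1.002 gf 0.0 F [ 1.2 -0.7  0.3]
 tool shift mm [  72.7 -181.6   11.5] turn -0.002
```

Request:
move_arm:
  series:
    - [[0.6,15,-36,0,0],[0.6,29,-73,0,0],[0.6,44,-109,0,0],[0.6,58,-145,0,0],[0.6,73,-175,0,0],[0.6,73,-182,0,0],[0.6,73,-182,0,0],[0.6,73,-182,0,0],[0.6,73,-182,0,0],[0.6,73,-182,0,0]]

```text
time_s: 2.42
eef_pos: [0.4095, -0.0025, 0.2313]
eef_rot: [0.0, 0.999, 0.036, -0.0]
wrist_force: [0.8, -0.5, -0.5]
opening: 0.6
grasp_force: 0.0
```

Run:
```python
from meas import *
im,d=camera("wrist"); cv2.imwrite("pics/w1.png",im); np.save("pics/w1.npy",d); rep("wrist",im,d)
delta([.449,-.03,.15],4.3)
```

```text
wrist plate rect ((505.022216796875, -6.653800964355469), (178.80384826660156, 200.3734893798828), 4.371369361877441) 0.0306
wrist pointer 144 mean [0.4197 0.0218 0.0327] lo [0.414 0.017 0.031] hi [0.427 0.026 0.034]
wrist fader 466 mean [ 0.4487 -0.0312  0.0555] lo [ 0.436 -0.038  0.052] hi [ 0.46  -0.025  0.057]
wrist blue 1430 mean [0.4732 0.2107 0.1198] lo [0.458 0.206 0.109] hi [0.489 0.219 0.123]
  blue [0.4745 0.2079 0.1175] [0.461 0.204 0.108] [0.487 0.211 0.124]
  blue [0.4705 0.2145 0.1211] [0.456 0.211 0.108] [0.491 0.222 0.124]
wrist rack rect ((474.3769836425781, 231.5841827392578), (82.87602996826172, 66.32823181152344), 85.44495391845703)
t 2.4667 pos [ 0.4095 -0.0025  0.2313] yaw 4.15 op 0.594 gf 0.0 F [0.9 0.6 0. ]
 tool shift mm [37.4 30.3 81.3] turn -0.003
```

View pics/w1.png

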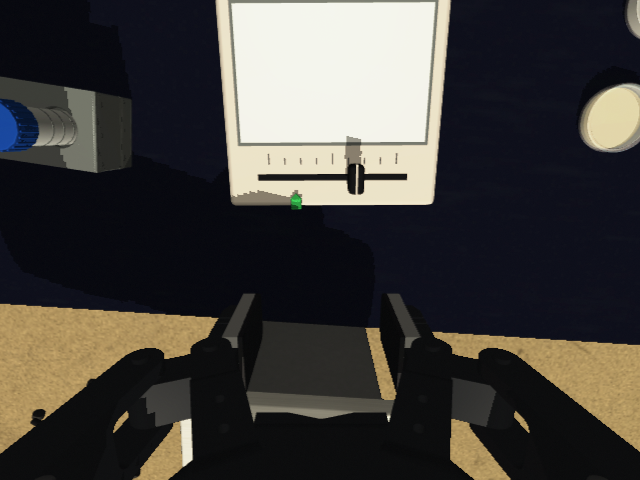

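The wrist view shows the black fader at (356,178) and the green pointer at (296,201). The fader sits at plate y = -20 mm and the pointer at +35 mm, so it has to slide 55 mm towards +y.

Request:
move_arm:
  series:
    - [[0.5,18,15,25,0],[0.5,37,31,60,0],[0.5,37,31.5,95,0],[0.5,37,31.5,130,0],[0.5,37,31.5,155,0],[0.5,37,31.5,175,0],[0.5,37,31.5,188,0],[0.5,37,31.5,194,0],[0.5,37,31.5,194,0],[0.5,37,31.5,194,0]]

```text
time_s: 3.3
eef_pos: [0.4491, -0.0305, 0.0377]
eef_rot: [0.0, 0.999, 0.037, 0.0]
wrist_force: [0.6, 0.5, 0.6]
opening: 0.497
grasp_force: 0.0
```

Request:
move_arm:
  series:
    - [[0.2,0,0,0,0],[0.2,0,0,0,0],[0.1,0,0,0,0],[0.1,0,0,0,0],[0.1,0,0,0,0],[0.1,0,0,0,0],[0.1,0,0,0,0],[0.1,0,0,0,0],[0.1,0,0,0,0],[0.1,0,0,0,0]]

```text
time_s: 4.13
eef_pos: [0.4498, -0.0303, 0.0386]
eef_rot: [0.001, 0.999, 0.038, 0.001]
wrist_force: [-2.2, -0.6, 5.3]
opening: 0.144
grasp_force: 59.3
```

Run:
```python
from h import *
ey=np.array([-.0758,.9971]); o=np.array([.505,-.0065]); p=ctrl.get_obs()["eef_pos"][:2]
print("tcp plate y",(p-o)@ey); delta([.4,0,.2],4.35)
```

```text
tcp plate y -0.019511643043564782
t 4.1333 pos [ 0.4498 -0.0303  0.0386] yaw 4.31 op 0.144 gf 59.3 F [-2.2 -0.6  5.3]
 tool shift mm [ -47.1  -33.7 -161.5] turn -0.001
```

Request:
move_arm:
  series:
    - [[0.1,0,0,-1,0],[0.1,0,-6,-2,0],[0.1,0,-14,-2,0],[0.1,0,-22,-2,0],[0.1,0,-32,-2,0],[0.1,0,-42,-2,0],[0.1,0,-50,-2,0],[0.1,0,-54.5,-2,0],[0.1,0,-54.5,-2,0],[0.1,0,-54.5,-2,0]]

```text
time_s: 4.97
eef_pos: [0.4454, 0.0253, 0.0388]
eef_rot: [-0.0, 0.999, 0.038, 0.001]
wrist_force: [8.2, 1.8, -15.9]
opening: 0.142
grasp_force: 60.2
```

Request:
move_arm:
  series:
    - [[0.3,0,0,0,0],[0.4,0,0,0,0],[0.4,0,0,0,0],[0.4,0,0,-20,0],[0.4,0,0,-55,0],[0.4,-20,0,-95,0],[0.4,-50,0,-135,0],[0.4,-75,0,-165,0],[0.4,-75,0,-165,0],[0.4,-75,0,-165,0]]

```text
time_s: 5.8
eef_pos: [0.3709, 0.0184, 0.2073]
eef_rot: [0.001, 0.999, 0.037, 0.004]
wrist_force: [0.6, -0.6, -0.6]
opening: 0.402
grasp_force: 0.0
```

```bash
cat > pl.py <<'E'
from h import *
def fader(tag):
    im,d=camera("wrist"); cv2.imwrite(f"pics/{tag}.png",im); cal=calibration("wrist")
    H,S,V=cv2.split(cv2.cvtColor(im,cv2.COLOR_BGR2HSV)); P,u,v=world(cal,d,d>0); W=np.full(d.shape+(3,),np.nan);W[v,u]=P
    x,y,z=W[...,0],W[...,1],W[...,2]; e=np.array([-.0758,.9971]);f=np.array([.9971,.0758]);o=np.array([.505,-.0065])
    Y=(W[...,:2]-o)@e; X=(W[...,:2]-o)@f
    for n,m in(("pointer",(H>40)&(H<85)&(S>100)&(abs(X+.08)<.02)&(abs(Y)<.1)),("fader",(z>.05)&(z<.062)&(abs(X+.062)<.02)&(abs(Y)<.1)),
       ("line",(z>.05)&(z<.062)&(abs(X+.062)<.02)&(abs(Y)<.1)&(V>130))):
        print(n,m.sum(),"Y med",np.median(Y[m]).round(4),"mid",((np.percentile(Y[m],2)+np.percentile(Y[m],98))/2).round(4),"X",np.median(X[m]).round(4)) if m.sum() else print(n,0)
    pm=(abs(z-.031)<.004)&(V>60)&(abs(X)<.12)&(abs(Y)<.13)
    return im
E
python3 - <<'E'
from pl import *
im=fader("w2"); delta([.484,.342,.25],94)
E
```

```text
pointer 179 Y med 0.0348 mid 0.0351 X -0.0838
fader 586 Y med 0.0363 mid 0.0359 X -0.0595
line 87 Y med 0.0363 mid 0.0392 X -0.061
t 5.85 pos [0.3707 0.0186 0.2055] yaw 4.25 op 0.399 gf 0.0 F [ 2.1 -0.4 -1.1]
 tool shift mm [ 137.1 -314.1  -44.4] turn -1.566
```

The fader is within about 1.5 mm of the pointer, well inside the 5 mm limit. Next I move towards the rack and turn the tool.

Request:
move_arm:
  series:
    - [[0.6,11,-24,-10,-0.12],[0.6,23,-47,-20,-0.24],[0.6,35,-70,-30,-0.36],[0.6,47,-94,-45,-0.48],[0.6,58,-117,-45,-0.6],[0.6,70,-140,-45,-0.72],[0.6,82,-163,-45,-0.84],[0.6,94,-187,-45,-0.96],[0.6,105,-210,-45,-1.08],[0.6,117,-232,-45,-1.2]]

```text
time_s: 6.68
eef_pos: [0.4693, 0.2606, 0.2458]
eef_rot: [-0.001, 0.802, 0.598, -0.002]
wrist_force: [0.4, 0.3, 0.5]
opening: 0.601
grasp_force: 0.0
```

Request:
move_arm:
  series:
    - [[0.6,0,0,0,-0.1],[0.6,0,0,0,-0.2],[0.6,0,0,0,-0.228],[0.6,0,0,0,-0.228],[0.6,0,0,0,-0.228],[0.6,0,0,0,-0.228],[0.6,0,0,0,-0.228],[0.6,0,0,0,-0.228],[0.6,0,0,0,-0.228],[0.6,0,0,0,-0.228]]

```text
time_s: 7.52
eef_pos: [0.4694, 0.259, 0.2494]
eef_rot: [0.0, 0.731, 0.683, 0.0]
wrist_force: [-0.2, -0.5, 0.9]
opening: 0.601
grasp_force: 0.0
```

Run:
```python
from meas import *
im,d=camera("wrist"); cv2.imwrite("pics/w3.png",im); rep("wrist",im,d)
delta([.484,.342,.22],86); print(ctrl.get_obs()["q"])
```

```text
wrist plate rect ((477.77764892578125, 39.384193420410156), (130.71807861328125, 109.6611099243164), 1.7604432106018066) 0.0305
wrist pointer 99 mean [0.4185 0.0241 0.0328] lo [0.413 0.018 0.024] hi [0.427 0.027 0.034]
wrist fader 250 mean [0.4457 0.03   0.0545] lo [0.432 0.022 0.048] hi [0.456 0.032 0.057]
wrist orange 1843 mean [0.4832 0.3429 0.1218] lo [0.469 0.328 0.12 ] hi [0.498 0.357 0.123]
wrist blue 2997 mean [0.4763 0.2692 0.1217] lo [0.461 0.211 0.113] hi [0.492 0.297 0.123]
  blue [0.4738 0.2256 0.1217] [0.457 0.205 0.108] [0.491 0.241 0.124]
  blue [0.4786 0.2841 0.1218] [0.462 0.267 0.108] [0.496 0.3   0.124]
wrist rack rect ((480.1189880371094, 305.5020751953125), (229.7501983642578, 66.138916015625), 85.49976348876953)
wrist turq 5000 mean [0.4176 0.365  0.1156] lo [0.376 0.341 0.108] hi [0.58  0.422 0.117]
t 7.5667 pos [0.4694 0.259  0.2495] yaw 86.09 op 0.598 gf 0.0 F [ 0.8  0.8 -0.1]
 tool shift mm [83.8  8.9 29.5] turn 0.001
[2.82596608e-01 7.78111302e-02 1.68460976e+00 3.34776651e-05
 1.37877421e+00 3.50904109e-01]
```

View pics/w3.png

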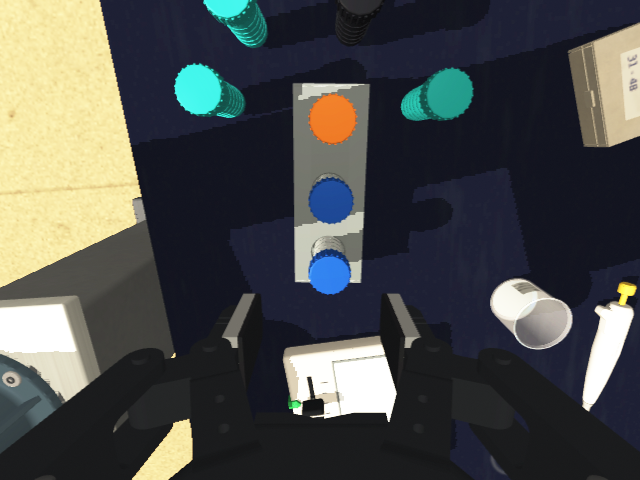

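The only orange cap is at (333,119), at the far end of the rack. The blue caps are at (331,200) and (329,271); the turquoise ones at (200,88), (450,93) and (232,5) and the black one at (358,8) stand outside the rack. The crop is already close enough to confirm it, so I go down over it.

Request:
move_arm:
  series:
    - [[0.6,28,3,0,0],[0.6,56,6,0,0],[0.6,84.4,8.3,0,0],[0.6,84.4,8.3,20,0],[0.6,84.4,8.3,50,0],[0.6,84.4,8.3,80,0],[0.6,84.4,8.3,110,0],[0.6,84.4,8.3,135,0],[0.6,84.4,8.3,156,0],[0.6,84.4,8.3,156,0]]

```text
time_s: 8.4
eef_pos: [0.4801, 0.3411, 0.0884]
eef_rot: [-0.001, 0.731, 0.683, -0.004]
wrist_force: [-1.7, -0.7, -0.2]
opening: 0.595
grasp_force: 0.0
```

Request:
move_arm:
  series:
    - [[0.6,0,0,0,0],[0.3,0,0,0,0],[0.3,0,0,0,0],[0.3,0,0,0,0],[0.3,0,0,0,0],[0.3,0,0,0,0],[0.3,0,0,0,0],[0.3,0,0,0,0],[0.3,0,0,0,0],[0.3,0,0,0,0]]

```text
time_s: 9.23
eef_pos: [0.4849, 0.3433, 0.0955]
eef_rot: [0.001, 0.731, 0.683, 0.002]
wrist_force: [0.1, -0.0, 5.9]
opening: 0.38
grasp_force: 60.0
```

Request:
move_arm:
  series:
    - [[0.3,0,0,-10,0],[0.3,0,0,-25,0],[0.3,0,0,-40,0],[0.3,0,0,-55,0],[0.3,0,0,-75,0],[0.3,0,0,-95,0],[0.3,0,0,-115,0],[0.3,0,0,-135,0],[0.3,0,0,-155,0],[0.3,0,0,-155,0]]

```text
time_s: 10.07
eef_pos: [0.4852, 0.3436, 0.2539]
eef_rot: [0.001, 0.731, 0.683, 0.004]
wrist_force: [-0.0, -0.3, 1.2]
opening: 0.374
grasp_force: 59.8
```

Run:
```python
from h import *
# free place beside the plate's +y side, tool yaw aligned to plate (tool y along plate x): yaw 94.35
f=np.array([.9971,.0758]);e=np.array([-.0758,.9971]);o=np.array([.505,-.0065])
for X,Y in((.0,.14),(.0,.125),(0.02,0)): print(X,Y,o+X*f+Y*e)
p=o+.14*e; delta([*p,.245],94.35)
```

```text
0.0 0.14 [0.494388 0.133094]
0.0 0.125 [0.495525  0.1181375]
0.02 0 [ 0.524942 -0.004984]
t 10.0667 pos [0.4852 0.3436 0.2539] yaw 86.11 op 0.374 gf 59.8 F [-0.  -0.3  1.2]
 tool shift mm [-209.4   23.4    8.3] turn -0.144
```

Request:
move_arm:
  series:
    - [[0.3,-20,2,0,-0.02],[0.3,-45,5,0,-0.04],[0.3,-75,8,0,-0.06],[0.3,-105,12,0,-0.08],[0.3,-135,15,0,-0.1],[0.3,-165,18,0,-0.12],[0.3,-190,21,0,-0.14],[0.3,-209,23,0,-0.144],[0.3,-209,23,0,-0.144],[0.3,-209,23,0,-0.144]]

```text
time_s: 10.9
eef_pos: [0.4918, 0.1319, 0.2479]
eef_rot: [-0.0, 0.681, 0.733, -0.0]
wrist_force: [-0.3, 0.6, 0.3]
opening: 0.378
grasp_force: 59.8
```

```bash
cat > tube.py <<'E'
from h import *
def tube(tag,cams=("scene","wrist")):
    for c in cams:
        im,d=camera(c); cv2.imwrite(f"pics/{tag}_{c}.png",im); cal=calibration(c)
        H,S,V=cv2.split(cv2.cvtColor(im,cv2.COLOR_BGR2HSV)); P,u,v=world(cal,d,d>0); W=np.full(d.shape+(3,),np.nan);W[v,u]=P
        m=(H<18)&(S>140)&(V>90)&(W[...,2]>.05)&(abs(W[...,0]-.5)<.15)&(abs(W[...,1])<.3)
        if m.sum(): print(c,"cap",m.sum(),np.percentile(W[m],[3,50,97],axis=0).round(3).tolist())
        for o in outline_of("tube_orange",c)[:6]:
            Q,_,_=world(cal,d,o["region"])
            if len(Q) and m.sum() and np.linalg.norm(np.median(Q,0)-np.median(W[m],0))<.12:
                a=np.linalg.svd(Q-Q.mean(0),full_matrices=False)[2][0]; print(c,o["conf"],o["bbox"],Q.mean(0).round(3),"axis",a.round(2),"lean",np.degrees(np.arccos(abs(a[2]))).round(1),"z",np.percentile(Q[:,2],[1,99]).round(3))
E
python3 - <<'E'
from tube import *
tube("t1",("scene",)); delta([.4944,.133,.095],94.35)
E
```

```text
scene cap 119 [[0.477, 0.127, 0.255], [0.488, 0.144, 0.268], [0.503, 0.148, 0.274]]
scene 0.7 [305.2, 194.9, 12.8, 54.0] [0.484 0.139 0.222] axis [-0.07 -0.05 -1.  ] lean 4.6 z [0.164 0.273]
t 11.0 pos [0.4918 0.1332 0.2481] yaw 94.36 op 0.376 gf 59.8 F [ 0.2 -0.4 -0.7]
 tool shift mm [ -0.5   2.6 153. ] turn 0.0
```

Request:
move_arm:
  series:
    - [[0.3,0,0,20,0],[0.3,0,0,45,0],[0.3,0,0,70,0],[0.3,0,0,95,0],[0.3,0,0,115,0],[0.3,0,0,132,0],[0.3,0,0,145,0],[0.3,0,0,151,0],[0.3,0,0,151,0],[0.3,0,0,151,0]]

```text
time_s: 11.83
eef_pos: [0.4921, 0.1333, 0.0975]
eef_rot: [-0.0, 0.679, 0.734, -0.0]
wrist_force: [0.9, -0.2, -0.7]
opening: 0.375
grasp_force: 59.8
```

Request:
move_arm:
  series:
    - [[0.3,-12,0,0,0],[0.3,-25,0,0,0],[0.3,-32,0,0,0],[0.3,-40,0,0,0],[0.3,-47,0,0,0],[0.3,-55,0,1,0],[0.3,-55,0,1,0],[0.3,-55,0,1,0],[0.3,-55,0,1,0],[0.3,-55,0,1,0]]

```text
time_s: 12.67
eef_pos: [0.4965, 0.0778, 0.0964]
eef_rot: [0.0, 0.68, 0.734, 0.0]
wrist_force: [0.7, 2.4, 1.9]
opening: 0.376
grasp_force: 60.6
```

Run:
```python
from tube import *
tube("t2",("scene",)); delta([.4944,.08,.095],94.35)
im=cv2.imread("pics/t2_scene.png"); cv2.imwrite("pics/v2.png",cv2.resize(im[150:310,220:420],(800,640))[:600])
```

```text
scene cap 103 [[0.48, 0.073, 0.108], [0.491, 0.09, 0.118], [0.507, 0.096, 0.126]]
t 12.7667 pos [0.4964 0.0779 0.0963] yaw 94.38 op 0.375 gf 60.6 F [0.3 2.8 1.5]
 tool shift mm [ 2.3 -1.8  1.3] turn 0.001
```

View pics/v2.png

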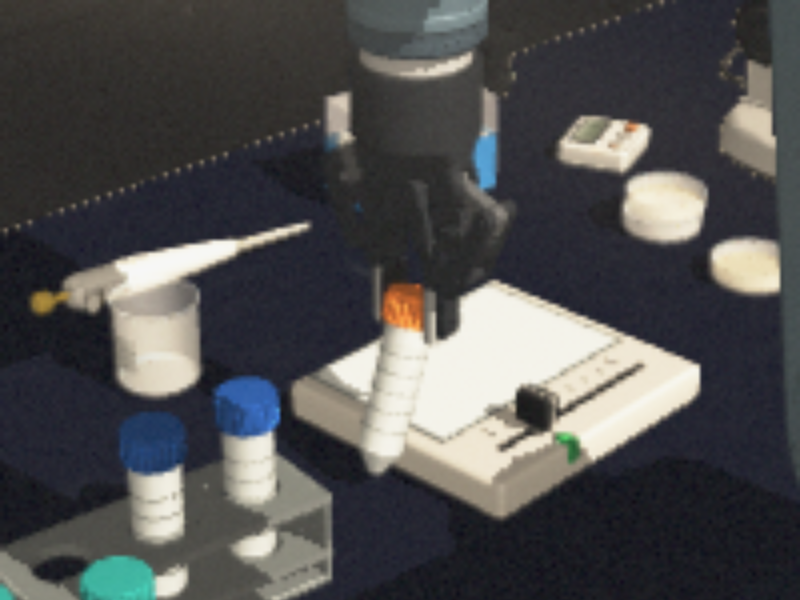

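The tube pivots in the pads against the plate's edge: its cap shows at (405,305) and its tip at (378,465), with only about 3 N of force. I carry on along the arc.

Request:
move_arm:
  series:
    - [[0.3,-7,0,2,0],[0.3,-15,0,4,0],[0.3,-22,0,7,0],[0.3,-28,0,11,0],[0.3,-34,0,15,0],[0.3,-39,0,18,0],[0.3,-39,0,18,0],[0.3,-39,0,18,0],[0.3,-39,0,18,0],[0.3,-39,0,18,0]]

```text
time_s: 13.6
eef_pos: [0.4992, 0.0386, 0.0783]
eef_rot: [0.0, 0.68, 0.734, -0.0]
wrist_force: [-0.8, -0.5, 2.4]
opening: 0.377
grasp_force: 61.6
```

Request:
move_arm:
  series:
    - [[0.3,0,0,-10,0],[0.3,0,0,-25,0],[0.3,0,0,-45,0],[0.3,0,0,-65,0],[0.3,0,0,-85,0],[0.3,0,0,-100,0],[0.3,0,0,-110,0],[0.3,0,0,-110,0],[0.3,0,0,-110,0],[0.3,0,0,-110,0]]

```text
time_s: 14.43
eef_pos: [0.4984, 0.0389, 0.1872]
eef_rot: [-0.001, 0.68, 0.733, -0.001]
wrist_force: [0.4, 0.6, -0.6]
opening: 0.375
grasp_force: 61.4
```

Run:
```python
from tube import *
tube("t3"); delta([.52,-.05,.18],94.35)
im=cv2.imread("pics/t3_scene.png"); w=cv2.imread("pics/t3_wrist.png"); cv2.imwrite("pics/v3.png",np.hstack([cv2.resize(im[120:280,240:400],(400,400)),cv2.resize(w,(400,300))[:].copy() if 0 else cv2.copyMakeBorder(cv2.resize(w,(400,300)),0,100,0,0,0)]))
```

```text
scene cap 85 [[0.481, 0.046, 0.201], [0.491, 0.052, 0.212], [0.506, 0.06, 0.22]]
scene 0.75 [323.5, 202.9, 22.3, 49.5] [0.492 0.079 0.173] axis [-0.7   0.57  0.43] lean 64.7 z [-0.     0.218]
wrist cap 5776 [[0.483, 0.03, 0.205], [0.498, 0.05, 0.215], [0.513, 0.06, 0.222]]
wrist 0.69 [320.1, 237.7, 89.1, 232.7] [0.496 0.07  0.193] axis [ 0.05 -0.7   0.71] lean 44.5 z [0.147 0.223]
t 14.6333 pos [0.4986 0.0389 0.1872] yaw 94.35 op 0.374 gf 61.4 F [-0.3  0.  -1.7]
 tool shift mm [-90.3  14.6   7.2] turn 0.0
```

View pics/v3.png

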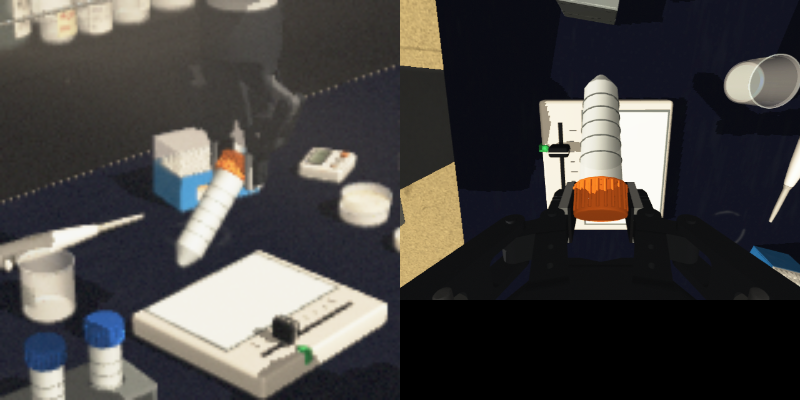

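The tube is held leaning about 45 degrees, cap up, with its lower end at z of about 0.13. I now centre it over the panel, whose middle I put at plate X of about +26 mm.

Request:
move_arm:
  series:
    - [[0.3,-12,4,0,0],[0.3,-28,10,0,0],[0.3,-45,16,0,0],[0.3,-60,22,0,0],[0.3,-72,26,0,0],[0.3,-80,29,0,0],[0.3,-80,29,0,0],[0.3,-80,29,0,0],[0.3,-80,29,0,0],[0.3,-80,29,0,0]]

```text
time_s: 15.47
eef_pos: [0.5339, -0.0381, 0.1882]
eef_rot: [-0.0, 0.679, 0.734, -0.0]
wrist_force: [-0.4, -0.2, -0.9]
opening: 0.375
grasp_force: 61.4
```

Run:
```python
from tube import *
from pl import fader
tube("t4"); delta([.53,-.035,.187],94.35); fader("w9")
im=cv2.imread("pics/t4_scene.png"); w=cv2.imread("pics/t4_wrist.png"); cv2.imwrite("pics/v4.png",np.hstack([cv2.resize(im[120:300,240:420],(300,300)),cv2.resize(w,(400,300))]))
```

```text
scene cap 70 [[0.515, -0.032, 0.204], [0.526, -0.025, 0.214], [0.542, -0.016, 0.223]]
scene 0.92 [336.6, 189.9, 26.0, 45.9] [0.524 0.004 0.178] axis [-0.06  0.66 -0.74] lean 41.9 z [0.133 0.221]
wrist cap 5751 [[0.519, -0.047, 0.207], [0.533, -0.027, 0.216], [0.548, -0.018, 0.224]]
wrist 0.83 [321.4, 237.2, 86.8, 235.0] [ 0.532 -0.007  0.193] axis [ 0.04 -0.62  0.78] lean 38.4 z [0.139 0.224]
t 15.6667 pos [ 0.5341 -0.0382  0.1884] yaw 94.4 op 0.376 gf 61.4 F [ 0.9  0.1 -0.8]
 tool shift mm [ 3.5 -3.8  1.4] turn 0.001
pointer 176 Y med 0.0342 mid 0.0346 X -0.0842
fader 660 Y med 0.0353 mid 0.0352 X -0.0578
line 110 Y med 0.0353 mid 0.0346 X -0.0595
```

View pics/v4.png

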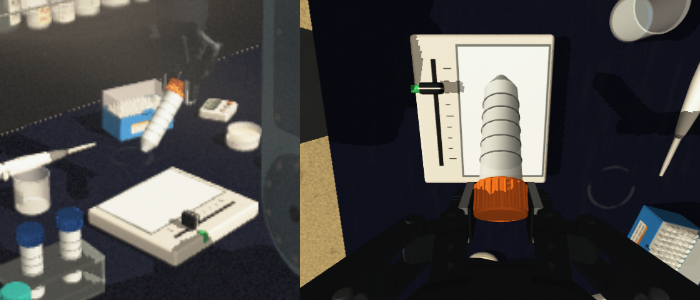

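The tube is over the panel, with its lower end at z of about 0.13 and a lean of about 40 to 45 degrees, and has not moved in the pads. The fader line is within 1 mm of the pointer, so I hand in.

```bash
python3 -c "
from bench import order
print(order.hand_in())"
```

```text
the job is handed in; nothing more can be done
None
```

I handed the job in; no verdict came back. The fader is about 1 mm from the pointer, and the orange-capped tube is held still, cap up, leaning 40–45° about 10 cm above the middle of the lit panel.

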